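# Hold the sweet tub open beside the empty bowl

## Task

One of the two wooden bowls beside the white sweet tub is empty and is about to be refilled. Take the orange tab of the blue flap on the same side of the tub as the empty bowl, lift that flap to 60 degrees from shut (within 8 degrees) and finish while still holding it there with the gripper, since it springs shut when let go. Keep the other flap shut, and leave the bowls, kettle and teapot where they stand.

Things in the scene. Friction and masses are not known exactly. Their poses are not given: they have to be found in the camera images.
- tub: white plastic tub fixed to the cabinet top, 150 mm (x) by 260 mm (y) by 100 mm high, 4 mm walls, two compartments side by side along its y. Origin at the centre of its underside; its x points away from the robot towards the hinges, its y to the left flap; turned up to 0.3 rad about the vertical
- flap_left (a joint): hinge of the left flap, a blue lid 152 x 126 x 6 mm over the tub's left (+y) half: 0 rad = shut and level, grows as its front edge swings up and back (1.05 rad = 60 degrees), stop at 1.75. A light spring (0.17 N m at 60 degrees) and its weight (about 0.145 kg) shut it when let go; some 1 to 2 N at the tab keeps it at 60 degrees
- flap_right (a joint): hinge of the right flap, a blue lid 152 x 126 x 6 mm over the tub's right (-y) half: 0 rad = shut and level, grows as its front edge swings up and back (1.05 rad = 60 degrees), stop at 1.75. A light spring (0.17 N m at 60 degrees) and its weight (about 0.145 kg) shut it when let go; some 1 to 2 N at the tab keeps it at 60 degrees
- tab_left (a point): orange lift tab of the left flap: round bar 14 mm thick, 26 mm long along the tub's y, on a 12 mm wide, 29 mm long neck before the flap's front edge. Point mid-bar: 185 mm from the hinge line, 3 mm above the flap's underside (103 mm up when shut). Free at its ends and below; pinched across its ends from above, it pivots between the fingers. Axes match the tub's at 0 rad, turn with the flap
- tab_right (a point): orange lift tab of the right flap: round bar 14 mm thick, 26 mm long along the tub's y, on a 12 mm wide, 29 mm long neck before the flap's front edge. Point mid-bar: 185 mm from the hinge line, 3 mm above the flap's underside (103 mm up when shut). Free at its ends and below; pinched across its ends from above, it pivots between the fingers. Axes match the tub's at 0 rad, turn with the flap
- flap_left_hinge (a point): middle of the left flap's hinge line, on the tub's far rim: in the tub's frame 75 mm along x, 65 mm along y, 100 mm up; the hinge line runs along the tub's y
- flap_right_hinge (a point): middle of the right flap's hinge line, on the tub's far rim: in the tub's frame 75 mm along x, -65 mm along y, 100 mm up; the hinge line runs along the tub's y
- bowl_full: wooden bowl, 120 mm across the rim, 45 mm high, loose, origin at the centre of its underside; the one with the three red sweets in it, beside either end of the tub (on its +y or its -y side)
- bowl_empty: wooden bowl, 120 mm across the rim, 45 mm high, loose, origin at the centre of its underside; the one with nothing in it, beside the other end of the tub
- sweet0: round red sweet, a ball 26 mm in diameter, one of three lying in the full bowl; origin (its underside as built) turns with it as it rolls
- sweet1: round red sweet, a ball 26 mm in diameter, one of three lying in the full bowl; origin (its underside as built) turns with it as it rolls
- sweet2: round red sweet, a ball 26 mm in diameter, one of three lying in the full bowl; origin (its underside as built) turns with it as it rolls
- kettle: glass electric kettle with black base, lid and handle, loose, 156 mm across, 202 mm high, spout reaching 94 mm to its -x and handle 127 mm to its +x; origin at the centre of its underside. Left or right of the bowls; a bystander
- teapot: white porcelain teapot with a blue lid, loose, 140 mm across, 130 mm high, spout reaching 119 mm to its -x and handle 114 mm to its +x; origin at the centre of its underside. On the other side from the kettle; a bystander
Not all that is in view belongs to the job. Leave any grey or yellow look-alike of the bowl_empty alone.

How it is judged:
By the outcome, as a careful person would: the job done as asked, in the order asked, and still so for the second after the job is handed in, while the arm keeps its last pose, push and grip.
It also fails if it takes over 40 s, if anything falls off the work surface, if the arm or the gripper's body presses on something with over 40 N, if the wrist force passes 120 N, or if a joint passes its speed limit or range.

## Robot

A 7-joint arm with a two-finger parallel gripper is mounted at the origin on the work surface. World frame = base frame: x ahead of the robot, y to its left, z up, the work surface at z = 0. Lengths are in m, angles in rad, forces in N, time in s.
With the tool pointing down it reaches from about 0.4 to 0.85 m from the base axis. Payload 6.9 kg.
Tool frame: the origin (TCP) lies midway between the tips of the shut fingers; the grasp point (between the pads) lies behind it (ctrl.pinch_z is the z of the grasp point in the tool frame, in m); z points along the fingers, y is the line along which they close (so a half turn about z gives the same grasp; the last joint's range is limited). The gripper opens to 85 mm and grips with 20 to 120 N. Pads are 22 mm wide; open, the fingers measure 114 mm over their backs; the gripper's body (76 mm by 85 mm) begins 54 mm behind the grasp point. The pads swing forward as they close: fully open they stand 13 mm farther back than shut.
Start: joints at [-1.194, 0.507, -0.238, 1.5, 0.126, 1.149, -0.155], TCP at [0.167, 0.602, 0.194] pointing down, gripper open.
Joint ranges: [-3.08, 3.08], [-0.24, 2.05], [-1.43, 1.35], [0, 2.5], [-1.52, 4.66], [0.17, 1.96], [-2.89, 2.89]. Speed limits (rad/s): [2.39, 2.39, 3.14, 3.14, 3.14, 3.14, 3.14].

## Interface

Orientations are given as a unit quaternion [w, x, y, z].
In Python, from station import ctrl, get_state, vision, ticket, models gives the robot as it stands. Calls block until the motion is done:
- ctrl.movep(position, orientation): joint-space move of the TCP to a pose.
- ctrl.movel(position, frame=None, max_speed=0.15): straight line of the TCP; frame=None keeps the orientation; max_speed is the mean speed in m/s.
- ctrl.set_joints(angles): joint-space move.
- ctrl.ungrasp() and ctrl.close_gripper(force=None): open the fingers fully, or close them until they stop; force is the grip in N (None keeps the last).
- ctrl.pause(seconds).
- ctrl.ik(position, orientation): joint angles nearest the present ones, or None.
- get_state(): the state.
- vision.grab_frame(name): name is "scene" or "top" or "wrist"; returns (picture, depth): 480x640x3 uint8, blue, green, red; 480x640 float32, m along the optical axis (not along the pixel's ray), 0 where there is no reading.
- vision.camera_info(name): a dict with "mtx" (3x3 intrinsics, pixels), "R" (3x3) and "t" (3): a world point X has camera coordinates R X + t; the wrist camera has in their place "hand_eye" (4x4, takes a point from camera to tool coordinates, whose origin is the TCP and whose axes are the flange's). Camera axes: x right, y down, z forward; pixel columns grow to the right and rows downward; lengths in m; the calibration is good to about 2 mm. A picture is of the moment at which its call begins: read the wrist's pose just before it. camera_info takes no time and is no camera call.
A pose or a line that the arm cannot do raises ctrl.Unreachable and nothing moves.
- ticket.close_job(): hands the job in; it is judged then, once.
Trained networks look in the newest picture that a camera, given by its name, has taken for a name from the list of things; names that differ only in an ending like _2 or _b are one class to them, and where a whole thing is asked for, a point or a joint stands for the part that bears it (a point fixed in the world has none). Each returns a list of dicts, best first, with "p" (0 to 1); they miss things now and then, are a little off and sometimes report something else, mostly with a low value. They report only what shows in the picture. A call takes as long as a camera call. They do not tell look-alikes from the thing itself.
- models.recognise(camera, target): "point" ([column, row] in pixels, amid what is visible of it).
- models.masks_of(camera, target): "mask" (480x640 bool, what is visible of it) and "point" ([column, row] in pixels, amid what is visible of it).
The state is a dict: "time": time; "qpos": joint angles; "qd": joint speeds; "tau": joint torques, N m; "tcp_pos": TCP position; "eef_rot": TCP orientation; "contact_force": force on the tool from outside, world axes, zero at the start; "wrist_torque": the same for the moment, N m; "width": finger opening in m; "gripper_force": force on a finger pad.
Only numpy, scipy, OpenCV 4.12 (cv2) and the standard library are available. Lean on these libraries where they do the work, as an engineer would, in place of code of your own. Each camera call takes 0.05 s, during which the arm holds its last target. There are 200 camera calls.

## Working session

There is one attempt and no reset: what is moved stays moved. The work goes in short steps, each a Python script; the robot and the scene stay as the last script left them, time stands still between calls to the robot, and variables do not carry over. Pictures are saved under pics/ and viewed, at most 10 in all, crops included, and the job is handed in when it is done.

```bash
ls; mkdir -p pics; cat > h.py <<'E'
import numpy as np, cv2
from station import ctrl, get_state, vision, ticket, models
def world(cam, depth, mask):
    i=vision.camera_info(cam); K=np.array(i["mtx"]);R=np.array(i["R"]);t=np.array(i["t"])
    v,u=np.nonzero(mask&(depth>0)); z=depth[v,u]
    c=np.stack([(u-K[0,2])/K[0,0]*z,(v-K[1,2])/K[1,1]*z,z])
    return (R.T@(c-t[:,None])).T
E
python3 - <<'E'
from h import *
for c in ("scene","top"):
    p,d=vision.grab_frame(c); cv2.imwrite(f"pics/{c}0.png",p); np.save(f"{c}.npy",d)
    for n in ("tab_left","bowl_empty","bowl_full","sweet0","flap_left","tub","kettle","teapot"):
        for m in models.masks_of(c,n)[:4]:
            w=world(c,d,m["mask"]); print(c,n,round(m["p"],2),np.round(m["point"]),m["mask"].sum(),np.round(np.median(w,0),3) if len(w) else None)
s=get_state(); print(s["time"],s["tcp_pos"],s["eef_rot"],ctrl.pinch_z)
E
```

```text
pics
scene tab_left 0.82 [381. 242.] 4099 [0.633 0.112 0.107]
scene bowl_empty 0.98 [452. 266.] 2174 [0.599 0.271 0.02 ]
scene bowl_empty 0.9 [464. 200.] 1812 [0.404 0.262 0.022]
scene bowl_empty 0.71 [358. 181.] 1561 [0.422 0.014 0.022]
scene bowl_empty 0.64 [460. 347.] 2712 [0.77 0.32 0.02]
scene bowl_full 0.71 [258. 212.] 1616 [ 0.592 -0.179  0.025]
scene bowl_full 0.5 [383. 239.] 4133 [0.633 0.112 0.107]
scene sweet0 0.68 [254. 229.] 88 [ 0.628 -0.177  0.027]
scene sweet0 0.59 [264. 224.] 101 [ 0.614 -0.155  0.027]
scene sweet0 0.44 [257. 214.] 102 [ 0.601 -0.177  0.027]
scene flap_left 0.65 [384. 241.] 4157 [0.633 0.113 0.107]
scene tub 0.98 [347. 243.] 10657 [0.654 0.05  0.106]
scene kettle 0.89 [157. 167.] 5979 [ 0.607 -0.4    0.143]
scene teapot 0.8 [534. 276.] 3840 [0.608 0.433 0.088]
top tab_left 0.65 [265. 241.] 3170 [0.625 0.11  0.108]
top bowl_empty 0.8 [194. 189.] 1511 [0.787 0.322 0.021]
top bowl_empty 0.79 [253. 173.] 1531 [0.836 0.166 0.021]
top bowl_empty 0.78 [211. 253.] 1600 [0.613 0.277 0.021]
top bowl_empty 0.77 [216. 328.] 1649 [0.418 0.266 0.021]
top bowl_full 0.68 [322. 245.] 3408 [ 0.617 -0.018  0.108]
top bowl_full 0.56 [386. 251.] 1318 [ 0.611 -0.177  0.025]
top sweet0 0.66 [373. 252.] 54 [ 0.609 -0.158  0.029]
top sweet0 0.65 [377. 246.] 68 [ 0.62  -0.179  0.029]
top sweet0 0.5 [379. 256.] 74 [ 0.596 -0.179  0.027]
top sweet0 0.34 [209. 252.] 1565 [0.614 0.276 0.021]
top flap_left 0.72 [265. 246.] 3307 [0.623 0.11  0.108]
top flap_left 0.66 [320. 248.] 3267 [ 0.617 -0.019  0.108]
top flap_left 0.45 [379. 243.] 78 [ 0.622 -0.179  0.028]
top tub 0.7 [290. 246.] 6802 [0.619 0.045 0.108]
top kettle 0.65 [482. 260.] 4352 [ 0.57  -0.405  0.183]
top teapot 0.93 [144. 268.] 2676 [0.578 0.422 0.091]
0.9 [0.16723609 0.60220041 0.19368864] [ 2.69680968e-06  1.35003530e-01  9.90845117e-01 -5.23091890e-06] -0.0187
```

View pics/top0.png

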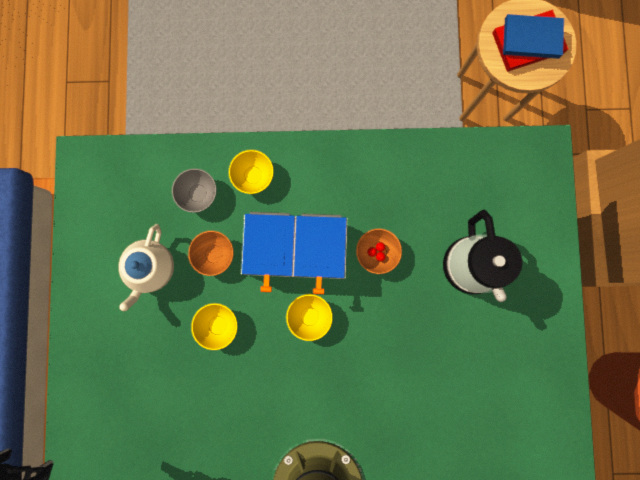

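View pics/scene0.png

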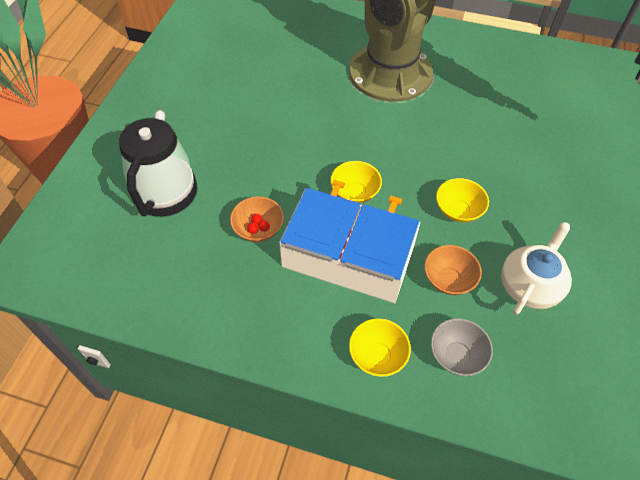

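```bash
python3 - <<'E'
from h import *
for c in ("top","scene"):
    p=cv2.imread(f"pics/{c}0.png");d=np.load(f"{c}.npy")
    h=cv2.cvtColor(p,cv2.COLOR_BGR2HSV)
    m=(h[...,0]>5)&(h[...,0]<22)&(h[...,1]>170)&(h[...,2]>120)
    n,l,s,cc=cv2.connectedComponentsWithStats(m.astype(np.uint8))
    for k in range(1,n):
        if s[k,4]>25:
            w=world(c,d,l==k)
            if len(w): print(c,"orange",cc[k].round(),s[k],np.median(w,0).round(3),w.min(0).round(3),w.max(0).round(3))
    m=(h[...,0]>95)&(h[...,0]<130)&(h[...,1]>100)
    n,l,s,cc=cv2.connectedComponentsWithStats(m.astype(np.uint8))
    for k in range(1,n):
        if s[k,4]>300:
            w=world(c,d,l==k); w=w[w[:,2]>.09]
            if len(w): print(c,"blue",cc[k].round(),s[k,4],cv2.minAreaRect((w[:,:2]).astype(np.float32)),np.median(w[:,2]))
E
```

```text
top orange [59. 78.] [    0     0   128   205 19394] [ 1.495  1.174 -0.75 ] [ 0.845  0.85  -0.772] [ 1.874  1.454 -0.288]
top orange [472.  23.] [ 457    0   53   68 1466] [ 1.714 -0.714 -0.748] [ 1.374 -0.897 -0.765] [ 1.815 -0.586 -0.29 ]
top orange [596. 151.] [  463     0   177   356 21390] [ 1.214 -1.183 -0.745] [ 0.203 -1.482 -0.768] [ 1.802 -0.644 -0.174]
top orange [546.  12.] [534   9  22   8  29] [ 1.452 -0.824 -0.285] [ 1.42  -0.853 -0.295] [ 1.47  -0.782 -0.25 ]
top orange [499.  46.] [492  25  18  47  57] [ 1.34  -0.65  -0.286] [ 1.246 -0.682 -0.295] [ 1.416 -0.629 -0.251]
top orange [567.  46.] [564  38   8  17  36] [ 1.33  -0.888 -0.286] [ 1.304 -0.904 -0.295] [ 1.355 -0.863 -0.252]
top orange [473.  82.] [461  53  30  61 834] [ 1.421 -0.704 -0.748] [ 1.238 -0.786 -0.766] [ 1.545 -0.584 -0.3  ]
top orange [527.  66.] [517  62  21  10  36] [ 1.263 -0.741 -0.289] [ 1.246 -0.782 -0.295] [ 1.281 -0.712 -0.281]
top orange [573. 143.] [572 134   4  18  36] [ 1.13  -1.142 -0.748] [ 1.09  -1.152 -0.759] [ 1.168 -1.132 -0.729]
top orange [381. 250.] [ 358  229   44   45 1206] [
[... 2261 characters left out ...]
scene orange [252. 216.] [ 231  198   49   43 1034] [ 0.595 -0.193  0.026] [ 0.554 -0.23  -0.002] [ 0.671 -0.118  0.05 ]
scene orange [449. 268.] [ 425  246   56   48 1471] [0.598 0.265 0.02 ] [ 0.555  0.212 -0.001] [0.673 0.328 0.052]
scene blue [321. 223.] 3507 ((0.6197563409805298, -0.018508121371269226), (0.12596435844898224, 0.15574504435062408), 86.38104248046875) 0.10664334721065964
scene blue [380. 241.] 3696 ((0.6274164915084839, 0.11046278476715088), (0.12547877430915833, 0.15373070538043976), 86.50823974609375) 0.10664417083081786
scene blue [545. 264.] 558 ((0.5873748064041138, 0.4369186758995056), (0.06655173003673553, 0.05835709348320961), 69.04419708251953) 0.10855733352618635
```

The scene shows the empty wooden bowl at the tub's left (top pixel 211,253) and the sweets in the right bowl (379,251), so the job is the left flap, with its tab at about (266,286). The flap outlines measure 0.125 x 0.152 m at z 0.107, which matches the given sizes. Next I hover over the tab and check with the wrist camera.

```bash
cat >> h.py <<'E'
L=np.array([.6267,.1100]); Rr=np.array([.6190,-.0195])
yh=(L-Rr)/np.linalg.norm(L-Rr); xh=np.array([yh[1],-yh[0]])
H=np.r_[L+.076*xh,.100]; q=[0,yh[0],yh[1],0]
def tab(th): 
    c,s=np.cos(th),np.sin(th)
    return H+np.r_[xh*(-.185*c+.003*s),.185*s+.003*c]
E
python3 - <<'E'
from h import *
T=tab(0); print(T,H,yh)
ctrl.movep(T+[0,0,.10],q); s=get_state()
p,d=vision.grab_frame("wrist"); cv2.imwrite("pics/w0.png",p)
i=vision.camera_info("wrist"); K=np.array(i["mtx"]); E=np.array(i["hand_eye"])
from scipy.spatial.transform import Rotation as Ro
w,x,y,z=s["eef_rot"]; R=Ro.from_quat([x,y,z,w]).as_matrix()
h=cv2.cvtColor(p,cv2.COLOR_BGR2HSV)
m=(h[...,0]>5)&(h[...,0]<22)&(h[...,1]>170)&(h[...,2]>100)&(d>0)
v,u=np.nonzero(m); zz=d[v,u]
c=np.stack([(u-K[0,2])/K[0,0]*zz,(v-K[1,2])/K[1,1]*zz,zz,np.ones_like(zz)])
W=(R@(E@c)[:3]).T+s["tcp_pos"]
W=W[(abs(W[:,2]-.107)<.012)&(np.linalg.norm(W[:,:2]-T[:2],axis=1)<.06)]
a=(W[:,:2]-T[:2])@xh; b=(W[:,:2]-T[:2])@yh
print(s["time"],s["tcp_pos"],len(W),"along x pct",np.percentile(a,[1,50,99]),"y",np.percentile(b,[1,50,99]),"z",np.percentile(W[:,2],[5,50,99]))
k=abs(b)>8e-3; print("bar-end x",np.percentile(a[k],[2,50,98]))
E
```

```text
[0.51789217 0.11646965 0.103     ] [0.70256601 0.10548905 0.1       ] [0.05935463 0.99823696]
3.05 [0.51774141 0.11768072 0.20295814] 1398 along x pct [-0.00791357  0.00414099  0.03363161] y [-0.01208141  0.00031218  0.01273123] z [0.10441894 0.10634374 0.11039019]
bar-end x [-0.00779917 -0.00238741  0.00439511]
```

View pics/w0.png

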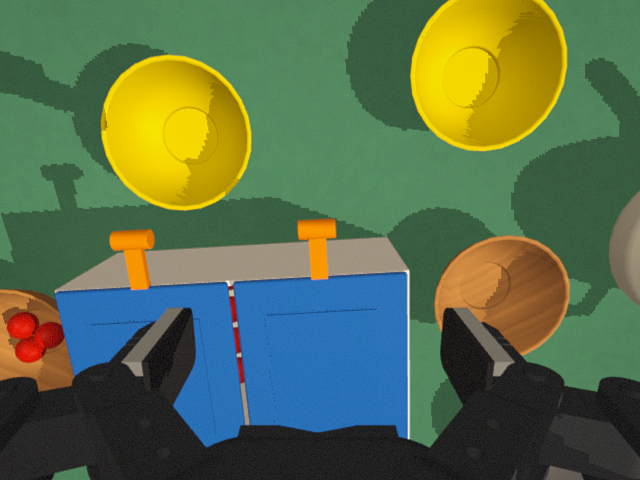

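The wrist view shows the left tab bar at (317,230) in line with the fingers. The measured bar is within 2 mm of the model, so I grasp it.

```bash
echo 'H[:2]-=.001*xh
dz=np.array([0,0,ctrl.pinch_z-.002])' >> h.py
python3 - <<'E'
from h import *
ctrl.movel(tab(0)+dz,max_speed=.1); print(get_state()["contact_force"])
ctrl.close_gripper(30); s=get_state(); print(s["time"],s["width"],s["gripper_force"],s["contact_force"],s["tcp_pos"])
if .022<s["width"]<.03:
    for a in (5,12): ctrl.movel(tab(np.radians(a))+dz,max_speed=.08)
    s=get_state(); print(s["time"],s["width"],s["gripper_force"],s["contact_force"])
p,d=vision.grab_frame("scene"); cv2.imwrite("pics/s1.png",p[120:330,230:510])
E
```

```text
[ 0.21808737  0.7937773  -0.23789696]
5.225 0.00020896118138642462 0.0 [-0.85082775 -0.3249406  -0.15702497] [0.51686462 0.11651582 0.08227854]
```

View pics/s1.png

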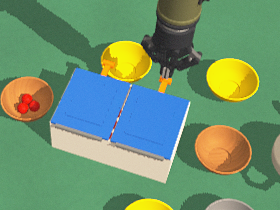

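The fingers closed to zero width, so they missed the bar. I look before moving.

```bash
python3 - <<'E'
from h import *
p,d=vision.grab_frame("wrist"); cv2.imwrite("pics/w1.png",p)
p,d=vision.grab_frame("scene"); cv2.imwrite("pics/s2.png",cv2.resize(p[140:260,340:500],None,fx=4,fy=4))
h=cv2.cvtColor(p,cv2.COLOR_BGR2HSV)
m=(h[...,0]>95)&(h[...,0]<130)&(h[...,1]>100); 
w=world("scene",d,m); w=w[(w[:,2]>.08)&(w[:,0]<.72)&(w[:,1]>.06)&(w[:,1]<.17)]
a=(w[:,:2]-H[:2])@xh; print(np.polyfit(a,w[:,2],1))
s=get_state();print(s["width"],s["tcp_pos"],s["eef_rot"])
E
```

```text
[0.00260423 0.10694351]
5.645237369969682e-05 [0.51689175 0.11654039 0.08229655] [-1.87979810e-05  5.93771978e-02  9.98235617e-01  6.12931829e-06]
```

View pics/w1.png

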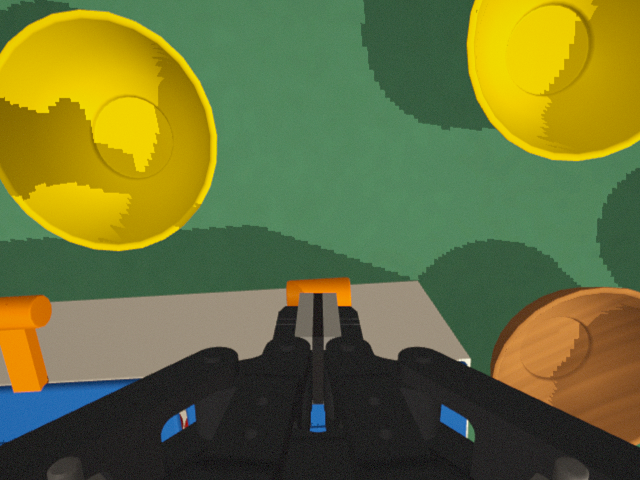

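View pics/s2.png

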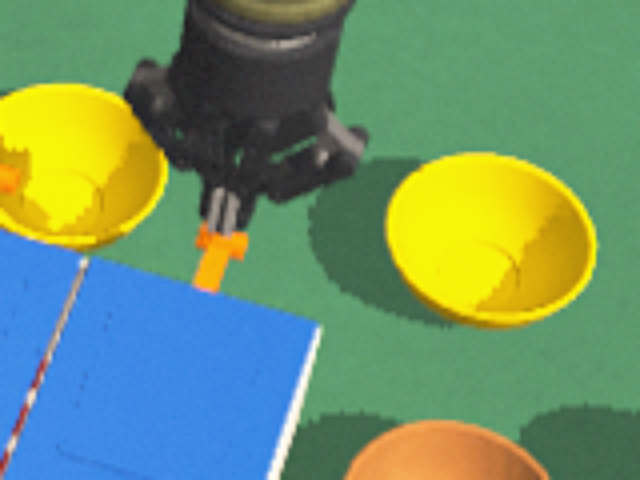

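```bash
python3 - <<'E'
from h import *
np.set_printoptions(precision=3,suppress=True)
print(np.array(vision.camera_info("wrist")["hand_eye"]))
i=vision.camera_info("scene"); print("scene cam at",-np.array(i["R"]).T@i["t"])
p,d=vision.grab_frame("scene")
# fingertip pixels: crop (200..245,170..240)/4+(340,140)
for r in range(178,206,2):
    m=np.zeros(d.shape,bool); m[r,390:402]=1
    w=world("scene",d,m); print(r,p[r,395],w[::3].tolist() and np.round(w[::3],3).tolist())
E
```

```text
[[ 0.001 -0.965 -0.263  0.065]
 [ 1.     0.001 -0.001  0.   ]
 [ 0.001 -0.263  0.965 -0.18 ]
 [ 0.     0.     0.     1.   ]]
scene cam at [1.295 0.172 1.109]
178 [54 53 53] [[0.53, 0.1, 0.186], [0.534, 0.106, 0.193], [0.513, 0.112, 0.17], [0.536, 0.12, 0.2]]
180 [55 54 55] [[0.521, 0.099, 0.169], [0.534, 0.107, 0.186], [0.526, 0.112, 0.18], [0.377, 0.107, 0.001]]
182 [41 39 40] [[0.528, 0.101, 0.171], [0.527, 0.107, 0.172], [0.524, 0.113, 0.171], [0.534, 0.119, 0.185]]
184 [45 43 46] [[0.527, 0.101, 0.164], [0.527, 0.107, 0.166], [0.527, 0.114, 0.168], [0.532, 0.12, 0.176]]
186 [65 67 67] [[0.403, 0.091, 0.003], [0.53, 0.108, 0.163], [0.524, 0.114, 0.158], [0.528, 0.12, 0.165]]
188 [134 149 157] [[0.522, 0.102, 0.145], [0.529, 0.109, 0.155], [0.523, 0.115, 0.151], [0.531, 0.121, 0.163]]
190 [81 88 90] [[0.522, 0.103, 0.138], [0.528, 0.11, 0.148], [0.528, 0.116, 0.15], [0.528, 0.122, 0.153]]
192 [54 55 53] [[0.523, 0.104, 0.132], [0.528, 0.11, 0.141], [0.528, 0.117, 0.144], [0.527, 0.123, 0.144]]
194 [48 52 52] [[0.424, 0.096, 0.0], [0.527, 0.111, 0.133], [0.527, 0.117, 0.136], [0.523, 0.123, 0.133]]
196 [72 72 79] [[0.517, 0.105, 0.111], [0.528, 0.112, 0.128], [0.528, 0.118, 0.13], [0.523, 0.124, 0.126]]
198 [ 80  99 128] [[0.52, 0.106, 0.109], [0.521, 0.112, 0.112], [0.527, 0.119, 0.122], [0.517, 0.125, 0.111]]
200 [  7 169 249] [[0.523, 0.107, 0.105], [0.522, 0.113, 0.107], [0.52, 0.119, 0.107], [0.523, 0.126, 0.112]]
202 [ 10 179 247] [[0.448, 0.101, 0.0], [0.525, 0.114, 0.103], [0.524, 0.12, 0.105], [0.527, 0.127, 0.111]]
204 [  8 181 249] [[0.454, 0.103, 0.001], [0.533, 0.115, 0.107], [0.53, 0.122, 0.106], [0.445, 0.123, -0.003]]
```

The scene depth puts the closed fingertips at about z 0.112, on top of the bar, while the reported TCP z is 0.082. I check that discrepancy with the wrist camera.

```bash
cat >> h.py <<'E'
from scipy.spatial.transform import Rotation as Ro
def wristpts():
    s=get_state(); p,d=vision.grab_frame("wrist"); i=vision.camera_info("wrist"); K=np.array(i["mtx"]); E=np.array(i["hand_eye"])
    w,x,y,z=s["eef_rot"]; R=Ro.from_quat([x,y,z,w]).as_matrix()
    v,u=np.mgrid[:480,:640]; c=np.stack([(u-K[0,2])/K[0,0]*d,(v-K[1,2])/K[1,1]*d,d,np.ones_like(d)],-1)
    t=(c@E.T)[...,:3]; return p,d,t,t@R.T+s["tcp_pos"]
E
python3 - <<'E'
from h import *
np.set_printoptions(precision=3,suppress=True)
def rep(tag):
    p,d,t,W=wristpts(); s=get_state()
    h=cv2.cvtColor(p,cv2.COLOR_BGR2HSV)
    m=(h[...,0]>5)&(h[...,0]<22)&(h[...,1]>170)&(h[...,2]>100)&(d>0)&(abs(W[...,1]-.1165)<.03)&(W[...,2]>.08)
    a=(W[m][:,:2]-tab(0)[:2])@xh
    table=W[60:200,240:400][d[60:200,240:400]>0]
    print(tag,s["tcp_pos"],"tab z",np.percentile(W[m][:,2],[5,50,95]),"x",np.percentile(a,[2,98]),"table z",np.median(table[:,2]))
    return t,d,p
t,d,p=rep("low")
for r in range(280,345,6): print(r,[(t[r,c].round(3).tolist(),int(p[r,c].max())) for c in (305,333)])
ctrl.movel(tab(0)+[0,0,.06],max_speed=.15); t,d,p=rep("up")
cv2.imwrite("pics/w2.png",p)
p,d=vision.grab_frame("scene")
w=world("scene",d,np.ones(d.shape,bool)); i=(abs((w[:,:2]-tab(0)[:2])@xh)<.014)&(abs((w[:,:2]-tab(0)[:2])@yh)<.02)&(w[:,2]>.118)
print("tip z (scene), reported",np.percentile(w[i,2],[0,2,5]),get_state()["tcp_pos"],get_state()["time"])
E
```

```text
low [0.517 0.117 0.082] tab z [0.102 0.107 0.11 ] x [-0.007  0.001] table z -8.548786430868927e-05
280 [([0.007, -0.005, -0.02], 164), ([0.008, 0.006, -0.022], 169)]
286 [([0.006, -0.005, -0.023], 208), ([0.006, 0.006, -0.023], 211)]
292 [([0.004, -0.005, -0.025], 231), ([0.004, 0.006, -0.027], 232)]
298 [([0.01, -0.004, -0.047], 115), ([0.01, 0.005, -0.047], 113)]
304 [([0.01, -0.004, -0.052], 116), ([0.01, 0.005, -0.052], 115)]
310 [([0.01, -0.004, -0.058], 113), ([0.01, 0.005, -0.057], 118)]
316 [([0.01, -0.004, -0.062], 118), ([0.011, 0.005, -0.062], 114)]
322 [([0.01, -0.004, -0.065], 111), ([0.01, 0.005, -0.066], 116)]
328 [([0.01, -0.004, -0.069], 111), ([0.01, 0.005, -0.069], 112)]
334 [([0.01, -0.003, -0.073], 113), ([0.01, 0.005, -0.073], 113)]
340 [([0.011, -0.003, -0.079], 48), ([0.011, 0.004, -0.079], 27)]
up [0.516 0.116 0.162] tab z [0.104 0.107 0.11 ] x [-0.007  0.028] table z -4.4086821637520646e-05
tip z (scene), reported [0.203 0.207 0.209] [0.516 0.116 0.162] 6.2667
```

```bash
python3 - <<'E'
from h import *
np.set_printoptions(precision=3,suppress=True)
p,d,t,W=wristpts()
m=(d>0)&(abs(t[...,1])<.015)&(abs(t[...,0])<.03)&(t[...,2]<-.01); print("wrist shut tip",np.percentile(t[m][:,2],[95,98,99.5,100]),m.sum())
z=get_state()["tcp_pos"]
p,d=vision.grab_frame("scene"); T=tab(0)
w=world("scene",d,d>0); a=(w[:,:2]-T[:2])@xh;b=(w[:,:2]-T[:2])@yh
i=(abs(a)<.03)&(abs(b)<.02)&(w[:,2]>.12); print("scene",np.histogram(w[i,2],bins=np.arange(.12,.30,.008))[0],np.sort(w[i,2])[:6], w[i&(w[:,2]<.26)].mean(0))
cv2.imwrite("pics/s3.png",cv2.resize(p[120:260,320:500],None,fx=4,fy=4))
E
```

```text
wrist shut tip [-0.057 -0.049 -0.044 -0.04 ] 25214
scene [ 0  0  0  0  0  0  0  0  0  0 13 36 39 39 35 52 68 25 40 53 56 52] [0.203 0.204 0.204 0.204 0.205 0.205] [0.525 0.117 0.235]
```

View pics/s3.png

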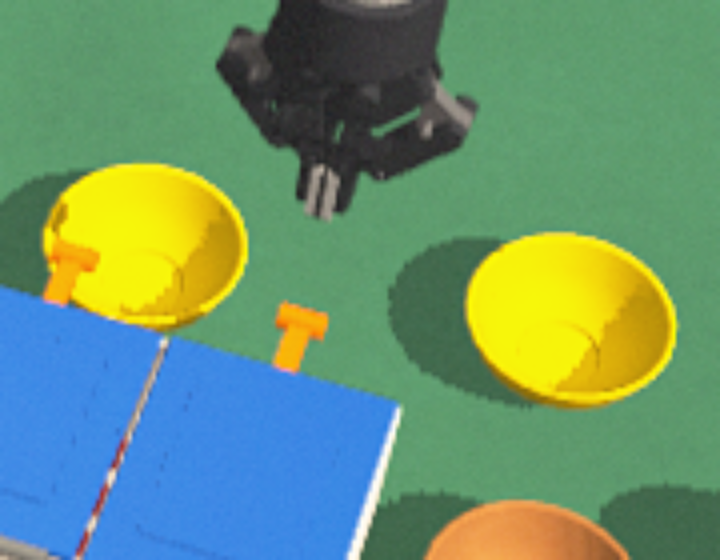

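Both cameras agree that the real fingertips sit about 42 mm behind the reported TCP: the wrist camera gives -0.042 and the scene camera gives 0.204 against 0.162 reported. I correct for that offset and regrasp.

```bash
echo 'dz=np.array([0,0,ctrl.pinch_z-.042-.002])' >> h.py
python3 - <<'E'
from h import *
ctrl.ungrasp()
ctrl.movel(tab(0)+dz,max_speed=.1); print(get_state()["contact_force"])
ctrl.close_gripper(30); s=get_state(); print(s["time"],s["width"],s["gripper_force"],s["contact_force"],s["tcp_pos"])
if .02<s["width"]<.032:
    for a in (6,12,20): ctrl.movel(tab(np.radians(a))+dz,max_speed=.08)
    s=get_state(); print(s["time"],s["width"],s["gripper_force"],s["contact_force"])
p,d=vision.grab_frame("scene"); cv2.imwrite("pics/s4.png",cv2.resize(p[120:300,260:500],None,fx=3,fy=3))
E
```

```text
[-1.01944095  0.730425    0.33067451]
9.1 0.02559146928868544 29.435734748840332 [-0.25266101  0.78350837  0.58265969] [0.51699879 0.11695572 0.04038209]
10.3583 0.025328424098150226 29.656596779823303 [-2.30039393  4.47758587 -1.271172  ]
```

View pics/s4.png

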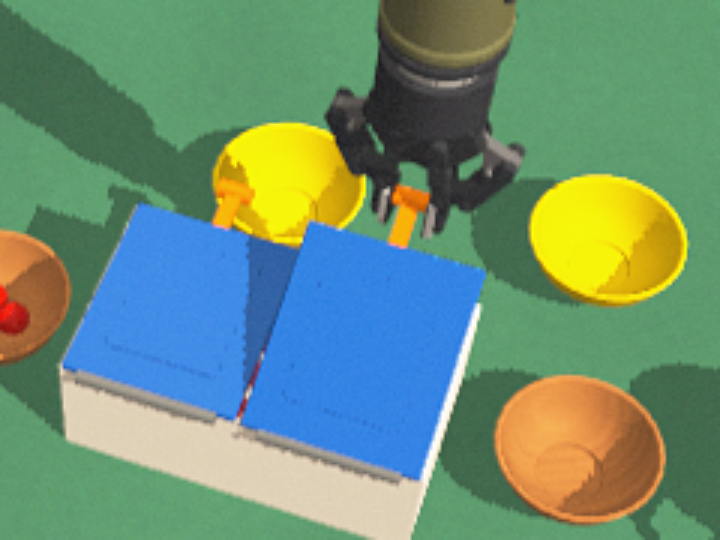

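The bar is gripped at a width of 25 mm, the left flap is rising, and the right flap is still shut. I continue to 60 degrees and measure the angle.

```bash
python3 - <<'E'
from h import *
for a in range(28,61,8): ctrl.movel(tab(np.radians(a))+dz,max_speed=.08)
s=get_state(); print(s["time"],s["width"],s["gripper_force"],s["contact_force"],s["tcp_pos"]-tab(np.radians(60))-dz)
p,d=vision.grab_frame("scene"); cv2.imwrite("pics/s5.png",cv2.resize(p[90:330,220:540],None,fx=2.4,fy=2.4))
h=cv2.cvtColor(p,cv2.COLOR_BGR2HSV)
w=world("scene",d,(h[...,0]>95)&(h[...,0]<130)&(h[...,1]>100))
a=(w[:,:2]-H[:2])@xh; b=(w[:,:2]-H[:2])@yh
for n,lo,hi in(("left",-.055,.055),("right",-.185,-.075)):
    k=(b>lo)&(b<hi)&(a>-.16)&(a<.03)&(w[:,2]>.09)&(w[:,2]<.3)
    c=np.stack([a[k],w[k,2]]).T; c-=np.median(c,0); v=np.linalg.svd(c,full_matrices=False)[2][0]
    print(n,k.sum(),"deg",np.degrees(np.arctan(-v[1]/v[0])))
E
```

```text
12.7833 0.02557654087758103 29.905951023101807 [-3.4985776   4.24439089  0.58757401] [-0.00052427  0.00039809 -0.00060211]
left 4007 deg 59.053082703928915
right 3023 deg -0.2818805587767341
```

View pics/s5.png

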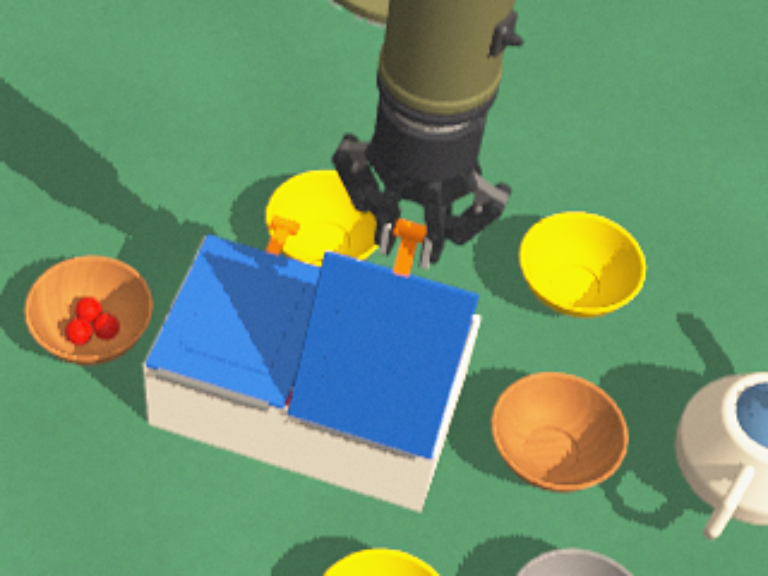

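The left flap measures 59 degrees and is held firmly. The right flap is at 0 and the bowls have not moved, so I hand it in.

```bash
python3 -c "
from h import *
print(ticket.close_job())"
```

```text
the job is handed in; nothing more can be done
None
```

I lifted the left flap, on the empty bowl's side, to about 59° (measured from the scene camera) and handed in the job with the gripper still holding its tab. The right flap stayed shut, and I saw no bowl, kettle or teapot moved, though the kettle was out of the last view.

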